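# Gauge the stepped blank in the bench caliper

### The job

On the laser-marking bench, check the length of the stepped blank in the bench caliper: swing its work rest out under the jaws until it seats against its end stop, then take the blank with a tongue at one end only from the rack and lay it on the rest between the jaws with its tongue towards the sliding jaw. Then slide the jaw gently shut until the blank is held against the fixed jaw and the sprung anvil is pressed in by about half its travel, and leave it so. Leave the other blanks in the rack and do not disturb the rest of the bench.

Things in the scene. Friction and masses are not known exactly. Their poses are not given: they have to be found in the camera images.
- gauge: Bench caliper fixed to the bench, dark base 125 x 185 x 12 mm. Origin on the bench below the measuring line; z up, y from fixed to sliding jaw, x from open front to rail (x 44 to 64, top z 34 mm). Jaws: x -20 to 70, z 43 to 78 mm. Fixed face y = -40, anvil tip at y = +30 mm fully open: 70 mm gap, no finger room past a blank's ends. Seated rest: top z 40, centred on x = 0; blank lies on it along y.
- fixed_jaw: Fixed steel jaw of the caliper, a plate 90 x 16 mm, z 43 to 78 mm, same axes as the gauge; origin at gauge (0, -48, 0) mm; its measuring face looks to gauge +y.
- fixed_face (a point): Point on the measuring face of the fixed jaw, gauge (0, -40, 50) mm.
- rest (a joint): Work rest: flat aluminium bar 26 mm wide, z 32 to 40 mm, on a vertical hinge. 0 rad: parked, pointing to the front (gauge -x, 0.17 rad towards +y). 1.40 rad: at its end stop, pointing along gauge +y under both jaws. Swings clockwise from above as it grows. Stiff hinge, about 1.7 N at the post; stays where left.
- rest_grip (a point): On the axis of the upright steel post (14 mm diameter, z 40 to 80 mm) at the free end of the rest, 66 mm above the bench: pinch here. 151 mm from the hinge. The point's y axis points from the hinge outwards along the bar.
- rest_hinge (a point): Hinge pin of the rest, at the bar's top: gauge (0, -66, 40) mm.
- jaw (a joint): Sliding jaw on the rail, m: 0 fully open, grows as it closes (towards gauge -y), at most 0.050. Friction about 10 N; stays where left. It starts nearly fully open (0 to 0.004), gap 66 to 70 mm. With the blank against the fixed jaw the anvil touches at 0.012 and is half pressed at 0.016.
- jaw_grip (a point): Centre of the dark upright tab on the sliding jaw over the rail, 98 mm above the bench: pinch along gauge y. The tab is 12 mm thick (along gauge y), 22 mm wide (along gauge x), z 78 to 108 mm. At gauge (54, 45, 98) mm with the jaw fully open.
- anvil (a joint): Sprung anvil in the sliding jaw, in m: 0 out, up to 0.008 pressed in flush. Its spring gives 1.6 N as it starts to move and 0.8 N more per mm (4.8 N at 4 mm).
- anvil_tip (a point): Tip of the anvil, a round steel rod 10 mm in diameter along gauge y at 49 mm above the bench, standing 8 mm out of the sliding jaw's face; it meets the end of the tongue. Its tail stands out behind the jaw.
- rack: Grey rack fixed to the bench, three slots along its x at y = -40, 0, +40 mm (which blank is where varies). Foot 70 x 134 x 6 mm. Slot floor at z 30 mm; walls 36 mm long (x), flush with the blanks' tops at 60 mm, so blanks can be gripped only by their ends, which stand out 11 mm at each end: to turn the grip, put the blank down. Origin below its centre, on the bench.
- blank: The stepped aluminium blank to be gauged, 58 long (x) x 30 wide (y) x 30 mm high, about 0.13 kg, plain metal. Its last 12 mm at +x is a low tongue only 16 mm high; the rest is full height. Origin at the centre of its 58 x 30 underside; x along its length towards the tongue. In the rack its tongue points along rack +x.
- tongue (a point): Centre of the tongue's end face: blank (29, 0, 8) mm.
- plain_blank: Another aluminium blank in the rack, a plain block 58 x 30 x 30 mm with no tongue. Origin at the centre of its underside.
- double_blank: Another aluminium blank in the rack, 58 x 30 x 30 mm, with a 12 mm tongue at both ends. Origin at the centre of its underside.
- lens_jar: Bystander: round black lens jar, 56 mm diameter, 32 mm high, between rack and caliper. Origin at its underside.
- cleaner: Bystander: white bottle, 48 mm diameter, 120 mm high. Origin at its underside. Behind it along the back edge of the bench (0.78 m and more from the robot) stands fixed equipment up to 75 mm high.
- mouse: Bystander: black computer mouse, 105 x 60 x 34 mm. Origin at its underside.
- rule: Bystander: steel rule lying flat, 300 x 26 x 2 mm. Origin at its underside.
- driver: Bystander: screwdriver, 170 mm long, lying. Origin at its underside.
- glasses: Bystander: safety glasses with amber lenses, 140 x 140 x 44 mm. Origin below the lenses.

How it is judged:
On the way, in this order (a step that is already met when the one before it is completed fails the run):
1. the work rest is swung out to its end stop (within 0.04 rad) (value of joint rest above 1.36 rad), for 0.3 s.
2. the stepped blank lies flat on the seated rest between the jaws, released by the gripper, before the anvil is pressed (value of joint rest above 1.36 rad and x of blank in the frame of gauge between -0.007 and 0.007 m and z of blank in the frame of gauge between 0.037 and 0.044 m and angle between the x axis of blank and the y axis of gauge, either way round below 0.1 rad and angle between blank's own z axis and vertical below 0.06 rad and y of tongue in the frame of gauge between 0.01 and 0.034 m and value of joint anvil below 0.001 m and contact force between the fingers and blank below 0.1 N), for 0.1 s.
3. the sliding jaw is shut so that the anvil is pressed in 1.5 to 6.5 mm and the blank bears on the fixed jaw (value of joint anvil between 0.0015 and 0.0065 m and contact force between blank and fixed_jaw above 1 N), for 0.2 s.
At the end, for the whole second after the job is handed in: Rest within 0.04 rad of its stop; stepped blank flat and still on it (7 mm of its midline, 0.10 rad), tongue to the sliding jaw, pressed on the fixed jaw by over 1 N; anvil pressed in 1.5 to 6.5 mm; the two other blanks still in the rack, moved under 15 mm (all of step 3 and value of joint rest above 1.36 rad and x of blank in the frame of gauge between -0.007 and 0.007 m and z of blank in the frame of gauge between 0.037 and 0.044 m and angle between the x axis of blank and the y axis of gauge, either way round below 0.1 rad and angle between blank's own z axis and vertical below 0.06 rad and y of tongue in the frame of gauge between 0.014 and 0.022 m and linear speed of blank below 0.01 m/s and velocity of joint jaw below 0.005 m/s and distance of each of plain_blank, double_blank from where it was at the start of the episode below 0.015 m); the robot touches nothing.
It fails at once if the blank is pressed against the fixed jaw with more than 20 N (contact force between blank and fixed_jaw above 20 N).
It fails at once if another blank is moved more than 15 mm (distance of any of plain_blank, double_blank from where it was at the start of the episode above 0.015 m).
It fails at once if a bystander on the bench is moved more than 30 mm (distance of any of lens_jar, cleaner, mouse, rule, driver, glasses from where it was at the start of the episode above 0.03 m).
It also fails if it takes over 72 s, if anything falls off the work surface, if the arm or the gripper's body presses on something with over 40 N, if the wrist force passes 120 N, or if a joint passes its speed limit or range.

### The arm

A 6-joint arm with a two-finger parallel gripper is mounted at the origin on the work surface. World frame = base frame: x ahead of the robot, y to its left, z up, the work surface at z = 0. Lengths are in m, angles in rad, forces in N, time in s.
With the tool pointing down it reaches from about 0.35 to 0.775 m from the base axis. Payload 5.5 kg.
Tool frame: the origin (TCP) lies between the finger pads; the fingertips stand 8 mm ahead of it and the grasp point (between the pads) lies 11 mm behind it; z points along the fingers, y is the line along which they close (so a half turn about z gives the same grasp; the last joint's range is limited). The gripper opens to 85 mm and grips with 20 to 120 N. Pads are 22 mm wide; open, the fingers measure 114 mm over their backs; the gripper's body (76 mm by 85 mm) begins 54 mm behind the grasp point. The pads swing forward as they close: fully open they stand 13 mm farther back than shut.
Start: joints at [1.008, 0.313, 0.046, 1.304, 0, 1.431], TCP at [0.236, 0.524, 0.239] pointing down, gripper open.
Joint ranges: [-2.76, 2.76], [-0.86, 1.69], [-1.03, 1.26], [-2.2, 2.34], [-1.47, 1.5], [-3.14, 3.14]. Speed limits (rad/s): [2.57, 2.57, 3.14, 3.14, 3.14, 3.14].

### API

Orientations are given as a unit quaternion [w, x, y, z].
In Python, from workcell import env gives the robot as it stands.
- The arm moves only by the tool move_arm, never from a script. Its argument "moves" is one flat list of numbers, 5 for each row, row after row: the shift along the world's x, y, z in m, then the turn about the world's z in rad, then the finger opening in m, from 0 to 0.0854. A call has 1 to 12 rows; each row is the pose to reach, as a shift and turn from the pose commanded when the call began; what a row does not reach only later rows make up. A row lasts 1/12 s, in which the tool goes at most 41.7 mm and 7.16 degrees, less where a joint would pass 70% of its speed; a pose out of reach is approached as far as the arm can. A call with a gripper value outside its range is refused whole. The fingers move at their own pace and stop on an object; "newtons" is the grip in N (left out, the last holds). Time passes only in rows, so rows that repeat a pose let the fingers close. It gives the time, the measured TCP pose, the force, the opening and the grip force at its end, in the units of the state.
- env.get_state(): the state, without advancing time (a new reading comes with each control period).
- env.read_camera(name): name is "scene" or "side" or "wrist"; returns a dict with "pixels" (420x560x3 uint8, red, green, blue), "camera_matrix" (3x3 intrinsics, pixels), "rvec" (rotation vector, rad) and "tvec" (3), from world to camera coordinates, as OpenCV has them. Camera axes: x right, y down, z forward; pixel columns grow to the right and rows downward; lengths in m; the calibration is good to about 2 mm. A picture is of the moment at which its call begins. There is no depth.
- env.hand_in(): hands the job in; it is judged then, once.
The state is a dict: "clock": time; "joint_pos": joint angles; "qvel": joint speeds; "tau": joint torques, N m; "tcp_pos": TCP position; "orientation": TCP orientation; "wrist_force": force on the tool from outside, world axes, zero at the start; "ft_torque": the same for the moment, N m; "finger_gap": finger opening in m; "grip_force": force on a finger pad.
Only numpy, scipy, OpenCV 4.12 (cv2) and the standard library are available. Lean on these libraries where they do the work, as an engineer would, in place of code of your own. Each camera call takes 0.05 s, during which the arm holds its last target. There are 200 camera calls.

## Working session

There is one attempt and no reset: what is moved stays moved. The work goes in short steps, Python scripts to look and compute and a tool call to move; the robot and the scene stay as the last step left them, time stands still between calls to the robot, and variables do not carry over. Pictures are saved under pics/ and viewed, at most 13 in all, crops included, and the job is handed in when it is done.

Besides the shell and the picture viewer there is one more tool, called after "Call:" as name(argument=value, ...) on one line, values as JSON. move_arm: Moves the arm, as the interface text tells. Its arguments: {"type":"object","properties":{"moves":{"type":"array"},"newtons":{"type":"number"}},"required":["moves"]}

```bash
ls; mkdir -p pics; cat > h.py <<'E'
import numpy as np, cv2, pickle
from workcell import env
def snap(name,tag):
    d=env.read_camera(name); pickle.dump(d,open(f'pics/{tag}.pkl','wb'))
    cv2.imwrite(f'pics/{tag}.png',d['pixels'][:,:,::-1]); return d
def load(tag): return pickle.load(open(f'pics/{tag}.pkl','rb'))
def ray(d,uv):
    R=cv2.Rodrigues(np.array(d['rvec'],float))[0]; t=np.array(d['tvec'],float).ravel()
    v=R.T@np.linalg.inv(d['camera_matrix'])@np.array([uv[0],uv[1],1.]); return -R.T@t, v/np.linalg.norm(v)
def onz(d,uv,z):
    c,v=ray(d,uv); return c+v*(z-c[2])/v[2]
def tri(obs):
    A=np.zeros((3,3));b=np.zeros(3);L=[]
    for d,uv in obs:
        c,v=ray(d,uv);P=np.eye(3)-np.outer(v,v);A+=P;b+=P@c;L.append((P,c))
    x=np.linalg.solve(A,b); return x,[np.linalg.norm(P@(x-c)) for P,c in L]
def proj(d,X):
    return cv2.projectPoints(np.array(X,float).reshape(-1,3),np.array(d['rvec'],float),np.array(d['tvec'],float),np.array(d['camera_matrix'],float),None)[0].reshape(-1,2)
def crop(tag,x0,y0,x1,y1,k,out):
    im=cv2.imread(f'pics/{tag}.png')[y0:y1,x0:x1]; cv2.imwrite(f'pics/{out}.png',cv2.resize(im,None,fx=k,fy=k,interpolation=cv2.INTER_CUBIC))
E
python3 - <<'E'
from h import *
a=snap('scene','s0');b=snap('side','d0');w=snap('wrist','w0')
for n,d in(('s',a),('d',b),('w',w)): print(n,ray(d,(280,210)),d['camera_matrix'][0,0])
im=np.hstack([cv2.imread(f'pics/{t}.png') for t in('s0','d0')])
cv2.imwrite('pics/both.png',cv2.resize(im,(800,300)))
s=env.get_state();print(s['tcp_pos'],s['orientation'],s['clock'])
E
```

```text
pics
s (array([ 1.23790187, -0.31079539,  1.14424725]), array([-0.53841087,  0.20532373, -0.81728569])) 430.2645122916603
d (array([ 0.3638327 , -0.83014252,  1.09584269]), array([ 0.12552899,  0.62188874, -0.77297921])) 487.4301396108299
w (array([0.17191973, 0.5523109 , 0.37336839]), array([ 0.25321641, -0.09705231, -0.96252912])) 358.72771623732075
[0.23575368 0.52407094 0.23863011] [-2.32917708e-04  2.09833167e-01  9.77736978e-01 -6.24280550e-04] 0.15
```

View pics/s0.png

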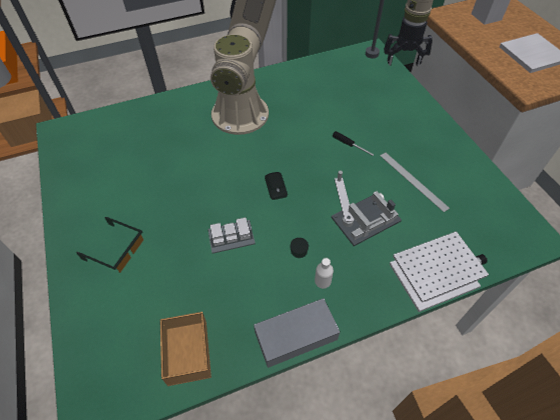

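View pics/d0.png

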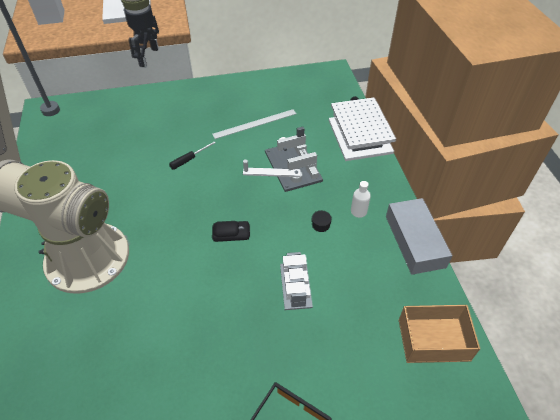

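The scene view shows the rack at about (231,235) and the caliper at (367,215), with the rest post at (339,175). The side view shows the rack at (297,282), the caliper at (293,162) and the post at (246,165). I'll enlarge both.

```bash
python3 - <<'E'
from h import *
crop('s0',320,160,410,250,4,'a');crop('d0',230,115,330,205,4,'b');crop('s0',200,205,265,260,6,'c');crop('d0',265,240,330,315,4,'e')
I=[cv2.imread(f'pics/{n}.png') for n in 'abce']
print([i.shape for i in I])
cv=np.zeros((600,800,3),np.uint8)
a,b=I[0],I[1]; cv[:360,:360]=a; cv[:360,380:780]=b
c=cv2.resize(I[2],(280,236)); e=cv2.resize(I[3],(208,240)); cv[362:598,:280]=c; cv[360:600,380:588]=e
cv2.imwrite('pics/m.png',cv)
a=load('s0');b=load('d0')
for n,u,v in(('post',(340,173),(246,162)),('hinge',(348,217),(297,173)),('tab',(391,205),(300,130)),('rack',(231,235),(297,278))):
    print(n,tri([(a,u),(b,v)]))
E
```

```text
[(360, 360, 3), (360, 400, 3), (330, 390, 3), (300, 260, 3)]
post (array([0.46894978, 0.19142979, 0.07510439]), [np.float64(0.00017936443666314458), np.float64(0.00017936443666290535)])
hinge (array([0.61375863, 0.15109779, 0.03965016]), [np.float64(0.0017081608858799664), np.float64(0.0017081608858799506)])
tab (array([0.65145419, 0.26964447, 0.09608995]), [np.float64(0.0016993271519287205), np.float64(0.001699327151928737)])
rack (array([ 0.53423059, -0.2020151 ,  0.02996754]), [np.float64(0.0017891060610175696), np.float64(0.0017891060610176885)])
```

View pics/m.png

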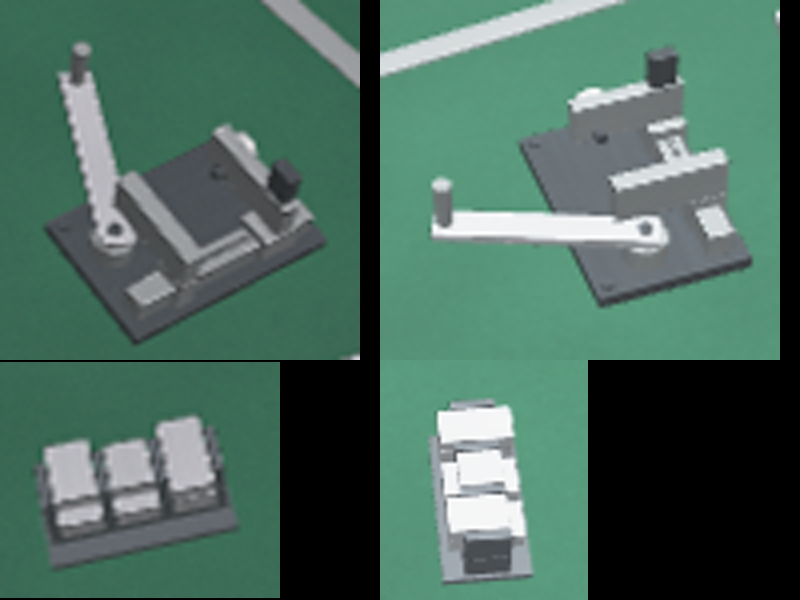

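The crops show the blanks left to right (rising y): single tongue facing the camera (+x), then double tongue, then plain. The rest is parked, pointing to the front. Next I'll get the base corners and refine the yaw.

```bash
python3 - <<'E'
from h import *
a=load('s0');b=load('d0')
S=lambda x,y:(x/4+320-.4,y/4+160-.4)
D=lambda x,y:((x-380)/4+230-.4,y/4+115-.4)
for n,s,d in(('post top',(81,48),(442,184)),('hinge',(115,230),(646,229)),('tabtop',(284,170),(661,54)),('frontfix corner',(45,228),(603,300)),('backfix corner',(137,340),(750,263))):
    print(n,tri([(a,S(*s)),(b,D(*d))]), onz(a,S(*s),.012)[:2],onz(b,D(*d),.012)[:2])
print('frontslide side',onz(b,D(520,145),.012),'backslide scene',onz(a,S(325,240),.012))
# jaw tops fixed
for n,s,d in(('fix front top',(125,176),(612,180)),('fix back top',(192,258),(726,155)),('slide fronttop',(220,128),(570,100)),):
    print(n,tri([(a,S(*s)),(b,D(*d))]))
C=lambda x,y:(x/280*65+200-.4,(y-362)/236*55+205-.4)
E_=lambda x,y:((x-380)/3.2+265-.4,(y-360)/3.2+240-.4)
for n,s,z in(('c1',(52,568),.006),('c2',(238,528),.006)):print(n,onz(a,C(*s),z))
for n,s,z in(('e1',(443,580),.006),('e2',(532,574),.006),('e3',(492,402),.006)):print(n,onz(b,E_(*s),z))
for n,s,z in(('blank bodytop near l',(54,500),.06),('r',(97,492),.06),('far l',(45,445),.06),('far r',(86,440),.06)):print(n,onz(a,C(*s),z))
for n,s,z in(('side: blank body',(446,500),.06),('',(511,497),.06),('',(446,534),.06),('',(511,532),.06)):print(n,onz(b,E_(*s),z))
E
```

```text
post top (array([0.46692923, 0.19152808, 0.08058278]), [np.float64(0.0003645359367884801), np.float64(0.00036453593678851626)]) [0.41755837 0.2235477 ] [0.47375208 0.2610431 ]
hinge (array([0.61287366, 0.15390178, 0.03953759]), [np.float64(0.00034316020335528727), np.float64(0.0003431602033551646)]) [0.5975608  0.16515661] [0.61925347 0.17998388]
tabtop (array([0.64925487, 0.26623176, 0.10815487]), [np.float64(0.0006560086729372284), np.float64(0.0006560086729370739)]) [0.59518261 0.31906305] [0.67685991 0.37393521]
frontfix corner (array([0.57256611, 0.11682765, 0.00875671]), [np.float64(0.0012454712141046617), np.float64(0.0012454712141047098)]) [0.57542038 0.11447263] [0.5715047  0.11546535]
backfix corner (array([0.69050143, 0.13758121, 0.00334804]), [np.float64(0.0009066716509324823), np.float64(0.0009066716509326301)]) [0.69402003 0.13501677] [0.68819079 0.12885762]
frontslide side [0.54172331 0.29142372 0.012     ] backslide scene [0.66688982 0.31432244 0.012     ]
fix front top (array([0.59115373, 0.16928781, 0.07811361]), [np.float64(0.0024154138237847743), np.float64(0.002415413823784954)])
fix back top (array([0.67879517, 0.17829006, 0.07970623]), [np.float64(0.0003024185945561059), np.float64(0.0003024185945559696)])
slide fronttop (array([0.57789285, 0.25830544, 0.07989577]), [np.float64(0.0026005594721342415), np.float64(0.002600559472134107)])
c1 [ 0.55867262 -0.27449482  0.006     ]
c2 [ 0.57585662 -0.14203293  0.006     ]
e1 [ 0.48664622 -0.26467382  0.006     ]
e2 [ 0.55542353 -0.27401394  0.006     ]
e3 [ 0.5620404  -0.11036735  0.006     ]
blank bodytop near l [ 0.53978168 -0.26016801  0.06      ]
r [ 0.5444353 -0.2307922  0.06     ]
far l [ 0.49372777 -0.25350694  0.06      ]
far r [ 0.50027499 -0.22552     0.06      ]
side: blank body [ 0.49706472 -0.22676375  0.06      ]
 [ 0.5463044 -0.2345465  0.06     ]
 [ 0.4908409  -0.25557638  0.06      ]
 [ 0.53909846 -0.26410431  0.06      ]
```

Call:
move_arm(moves=[0.231,-0.333,-0.03,0.17,0.06,0.231,-0.333,-0.03,0.17,0.06,0.231,-0.333,-0.03,0.17,0.06,0.231,-0.333,-0.03,0.17,0.06,0.231,-0.333,-0.03,0.17,0.06,0.231,-0.333,-0.03,0.17,0.06,0.231,-0.333,-0.03,0.17,0.06,0.231,-0.333,-0.03,0.17,0.06,0.231,-0.333,-0.03,0.17,0.06,0.231,-0.333,-0.03,0.17,0.06,0.231,-0.333,-0.03,0.17,0.06,0.231,-0.333,-0.03,0.17,0.06])

```text
clock: 1.15
tcp_pos: [0.4676, 0.1897, 0.2088]
orientation: [-0.001, 0.128, 0.992, -0.0]
wrist_force: [0.1, -0.3, 0.1]
finger_gap: 0.0602
grip_force: 0.0
```

```bash
python3 - <<'E'
from h import *
w=snap('wrist','w1')
s=env.get_state();print(s['tcp_pos'],s['orientation'],s['joint_pos'],s['clock'])
print('proj post',proj(w,[[.467,.1915,.08]]),'hinge',proj(w,[[.6129,.1539,.04]]))
a=load('s0');b=load('d0')
for n,u,v in(('mouse',(276,185),(231,231)),('jar',(300,245),(321,219)),('bottle',(325,268),(362,195))):print(n,tri([(a,u),(b,v)])[0])
E
```

```text
[0.46684416 0.19080416 0.20893379] [-6.16056189e-04  1.27036179e-01  9.91897893e-01  6.27152772e-06] [ 2.28435245e-01  1.89452095e-01 -1.91872910e-01  1.19062189e+00
  4.40969871e-04  4.83195786e-01] 1.2
proj post [[276.83308498 203.47720837]] hinge [[276.85750915 341.67346078]]
mouse [ 0.39090441 -0.00162986  0.01054839]
jar [ 0.64296837 -0.02186724  0.0239588 ]
bottle [7.63048082e-01 4.89836186e-06 7.39191109e-02]
```

View pics/w1.png

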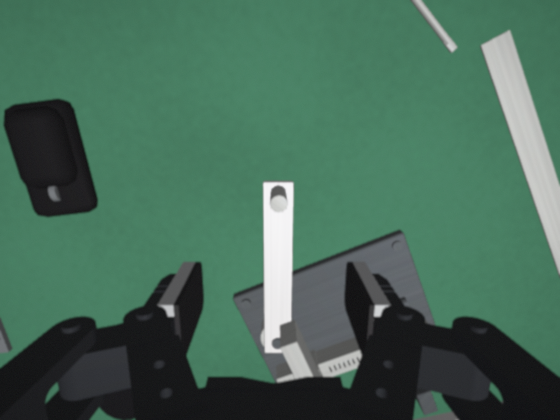

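The wrist view shows the post top at (279,203), the hinge pin at (277,342) and the base's front edge from (235,296) to (401,232). These agree with the triangulated points to about 1 mm.

```bash
python3 - <<'E'
from h import *
w=load('w1');a=load('s0');b=load('d0')
S=lambda x,y:(x/4+320-.4,y/4+160-.4)
D=lambda x,y:((x-380)/4+230-.4,y/4+115-.4)
P,e=tri([(a,S(81,48)),(b,D(442,184)),(w,(279,203))]);H,e2=tri([(a,S(115,230)),(b,D(646,229)),(w,(277,342))])
print(P,e,H,e2,'post on z.08',onz(w,(279,203),.08),'hinge z.04',onz(w,(277,342),.04))
d=P-H; print(np.hypot(*d[:2]),np.degrees(np.arctan2(d[1],d[0])))
f1=onz(w,(235,297),.012);f2=onz(w,(401,232),.012);d=f2-f1;print(f1,f2,np.hypot(*d[:2]),'yaw',np.degrees(np.arctan2(d[1],d[0]))-90)
E
```

```text
[0.46683415 0.19248424 0.07979339] [np.float64(0.000911083221708385), np.float64(0.0002174419014796346), np.float64(0.000741791360756907)] [0.61305744 0.15381472 0.0398558 ] [np.float64(0.00037567898883754175), np.float64(0.00041606040656007955), np.float64(0.00030612124864424134)] post on z.08 [0.467055   0.19318534 0.08      ] hinge z.04 [0.61329569 0.1539418  0.04      ]
0.15125006107870012 165.18693773754418
[0.56983374 0.12067935 0.012     ] [0.54291387 0.29761212 0.012     ] 0.17896894538001643 yaw 8.651057833463113
```

Call:
move_arm(moves=[0,0.0015,-0.154,0,0.06,0,0.0015,-0.154,0,0.06,0,0.0015,-0.154,0,0.06,0,0.0015,-0.154,0,0.06,0,0.0015,-0.154,0,0.06,0,0.0015,-0.154,0,0,0,0.0015,-0.154,0,0,0,0.0015,-0.154,0,0,0,0.0015,-0.154,0,0,0,0.0015,-0.154,0,0], newtons=30)

```text
clock: 2.03
tcp_pos: [0.4688, 0.1937, 0.0578]
orientation: [0.002, 0.126, 0.992, 0.001]
wrist_force: [-1.5, 1.5, 7.5]
finger_gap: 0.0132
grip_force: 29.4
```

```bash
python3 - <<'E'
import numpy as np
t=np.radians(np.linspace(165.2,97.7,19))
for k in(0,9):
    r=[]
    for i in range(k+1,k+10):
        r+=[round(.1512*(np.cos(t[i])-np.cos(t[k])),4),round(.1512*(np.sin(t[i])-np.sin(t[k])),4),0,round(t[i]-t[k],3),0]
    print([float(x) for x in r])
E
```

```text
[0.0028, 0.0095, 0.0, -0.065, 0.0, 0.0063, 0.0188, 0.0, -0.131, 0.0, 0.0103, 0.0278, 0.0, -0.196, 0.0, 0.015, 0.0365, 0.0, -0.262, 0.0, 0.0202, 0.0449, 0.0, -0.327, 0.0, 0.0259, 0.053, 0.0, -0.393, 0.0, 0.0322, 0.0607, 0.0, -0.458, 0.0, 0.0389, 0.0679, 0.0, -0.524, 0.0, 0.0461, 0.0747, 0.0, -0.589, 0.0]
[0.0076, 0.0063, 0.0, -0.065, 0.0, 0.0156, 0.0121, 0.0, -0.131, 0.0, 0.024, 0.0173, 0.0, -0.196, 0.0, 0.0327, 0.022, 0.0, -0.262, 0.0, 0.0417, 0.0262, 0.0, -0.327, 0.0, 0.051, 0.0297, 0.0, -0.393, 0.0, 0.0604, 0.0326, 0.0, -0.458, 0.0, 0.0701, 0.0349, 0.0, -0.524, 0.0, 0.0798, 0.0365, 0.0, -0.589, 0.0]
```

Call:
move_arm(moves=[0.0028,0.0095,0.003,-0.065,0,0.0063,0.0188,0.003,-0.131,0,0.0103,0.0278,0.003,-0.196,0,0.015,0.0365,0.003,-0.262,0,0.0202,0.0449,0.003,-0.327,0,0.0259,0.053,0.003,-0.393,0,0.0322,0.0607,0.003,-0.458,0,0.0389,0.0679,0.003,-0.524,0,0.0461,0.0747,0.003,-0.589,0])

```text
clock: 2.78
tcp_pos: [0.5133, 0.2667, 0.0582]
orientation: [0.0, 0.41, 0.912, -0.001]
wrist_force: [1.4, -5.1, -6.1]
finger_gap: 0.0127
grip_force: 32.3
```

Call:
move_arm(moves=[0.0076,0.0063,0,-0.065,0,0.0156,0.0121,0,-0.131,0,0.024,0.0173,0,-0.196,0,0.0327,0.022,0,-0.262,0,0.0417,0.0262,0,-0.327,0,0.051,0.0297,0,-0.393,0,0.0604,0.0326,0,-0.458,0,0.0701,0.0349,0,-0.524,0,0.0798,0.0365,0,-0.589,0,0.0798,0.0365,0,-0.589,0,0.0798,0.0365,0,-0.589,0])

```text
clock: 3.7
tcp_pos: [0.5918, 0.3034, 0.0582]
orientation: [-0.001, 0.656, 0.755, -0.001]
wrist_force: [-3.2, -1.9, -1.3]
finger_gap: 0.0127
grip_force: 32.8
```

Call:
move_arm(moves=[0.002,0.0003,0,-0.01,0,0.004,0.0006,0,-0.02,0,0.004,0.0006,0,-0.02,0,0.004,0.0006,0,-0.02,0])

```text
clock: 4.03
tcp_pos: [0.5919, 0.3034, 0.0581]
orientation: [-0.002, 0.663, 0.749, -0.004]
wrist_force: [-13.5, -4.8, 4.7]
finger_gap: 0.013
grip_force: 33.9
```

Call:
move_arm(moves=[-0.004,-0.0006,0,0.02,0,-0.004,-0.0006,0,0.02,0.045,-0.004,-0.0006,0,0.02,0.045,-0.004,-0.0006,0,0.02,0.045,-0.004,-0.0006,0,0.02,0.045,-0.004,-0.0006,0.04,0.02,0.045,-0.004,-0.0006,0.08,0.02,0.045,-0.004,-0.0006,0.12,0.02,0.045,-0.004,-0.0006,0.16,0.02,0.045,-0.004,-0.0006,0.16,0.02,0.045])

```text
clock: 4.87
tcp_pos: [0.5969, 0.3056, 0.2288]
orientation: [0.004, 0.656, 0.755, 0.007]
wrist_force: [1.2, 0.4, 1.4]
finger_gap: 0.045
grip_force: 0.0
```

```bash
python3 - <<'E'
from h import *
s=env.get_state();print(s['tcp_pos'],s['orientation'])
w=snap('wrist','w2')
H=np.array([.6131,.1539]);
for y in(8.1,8.7):
    c,sn=np.cos(np.radians(y)),np.sin(np.radians(y));R=np.array([[c,-sn],[sn,c]])
    G=H-R@[0,-.066]
    print(y,G,[ (G+R@p).round(4) for p in([0,.085],[0,-.007],[.054,.045])], proj(w,[[*(G+R@[.054,.045]),.108],[*(G+R@[0,.085]),.08],[*(G+R@[0,.03]),.049],[*(G+R@[0,-.04]),.078]]))
E
```

```text
[0.59685965 0.30562204 0.22884224] [0.00380165 0.65594425 0.75476744 0.00698537]
8.1 [0.60380052 0.21924156] [array([0.5918, 0.3034]), array([0.6048, 0.2123]), array([0.6509, 0.2714])] [[334.49211858 258.58755382]
 [264.45186966 199.92111019]
 [265.23137552 248.80754934]
 [265.60998484 332.00512016]]
8.7 [0.60311679 0.2191406 ] [array([0.5903, 0.3032]), array([0.6042, 0.2122]), array([0.6497, 0.2718])] [[333.01913735 257.92760172]
 [262.51058115 199.94088644]
 [264.16144217 248.82040776]
 [265.31249817 332.00962215]]
```

View pics/w2.png

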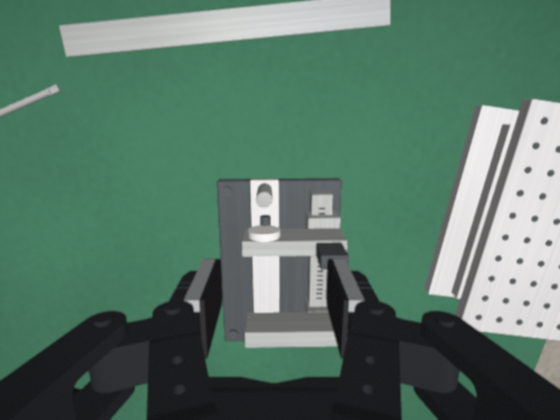

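Call:
move_arm(moves=[-0.005,-0.041,0,-0.02,0.085,-0.01,-0.082,0,-0.05,0.085,-0.015,-0.123,0,-0.08,0.085,-0.02,-0.164,0,-0.1,0.085,-0.025,-0.205,0,-0.12,0.085,-0.03,-0.246,0,-0.14,0.085,-0.036,-0.287,0,-0.16,0.085,-0.042,-0.328,0,-0.18,0.085,-0.048,-0.369,0,-0.2,0.085,-0.052,-0.41,0,-0.22,0.085,-0.057,-0.45,0,-0.24,0.085,-0.062,-0.49,0,-0.274,0.085])

```text
clock: 5.92
tcp_pos: [0.5301, -0.1878, 0.2175]
orientation: [-0.0, 0.753, 0.658, -0.0]
wrist_force: [0.8, 0.5, 0.3]
finger_gap: 0.0851
grip_force: 0.0
```

Call:
move_arm(moves=[-0.003,-0.03,0,0,0.085,-0.006,-0.056,0,0,0.085,-0.006,-0.056,0,0,0.085,-0.006,-0.056,0,0,0.085])

```text
clock: 6.25
tcp_pos: [0.5243, -0.2433, 0.2171]
orientation: [-0.001, 0.754, 0.657, -0.0]
wrist_force: [-0.2, 0.4, 0.3]
finger_gap: 0.0849
grip_force: 0.0
```

```bash
python3 - <<'E'
from h import *
s=env.get_state();print(s['tcp_pos'],s['orientation'],s['joint_pos'],s['clock'])
w=snap('wrist','w3'); crop('w3',100,60,460,330,2,'w3c')
E
```

```text
[ 0.52425271 -0.24327697  0.21710711] [-6.82683518e-04  7.53895093e-01  6.56994459e-01 -6.35718666e-05] [-5.73469452e-01  3.26830794e-01  1.07467654e-02  1.25605950e+00
  2.55810383e-04  1.13447238e+00] 6.25
```

View pics/w3c.png

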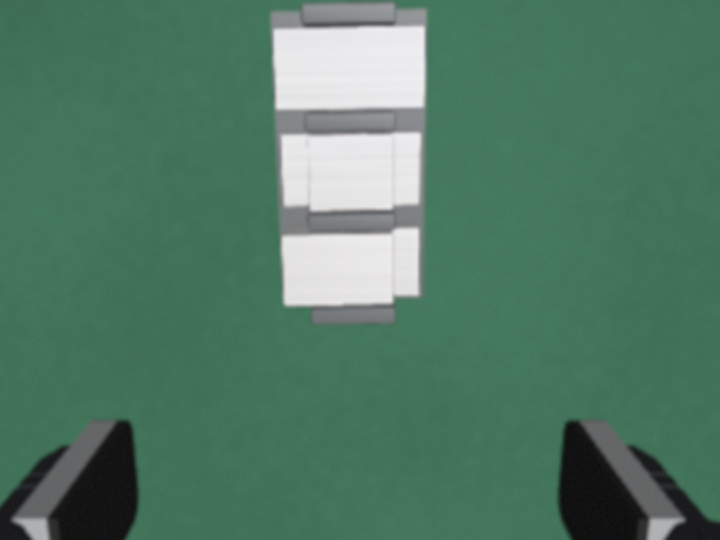

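The wrist crop shows the stepped blank lowest: body top from (282,235) to (394,305) in the crop, with one tongue on its right ending at x≈420. The double is above it and the plain one at the top.

```bash
python3 - <<'E'
from h import *
w=load('w3');a=load('s0');b=load('d0')
W=lambda x,y:(x/2+100-.25,y/2+60-.25)
C=lambda x,y:(x/280*65+200-.4,(y-362)/236*55+205-.4)
E_=lambda x,y:((x-380)/3.2+265-.4,(y-360)/3.2+240-.4)
for n,wv,s,d in(('near l',(394,304.5),(54,500),(511,532)),('near r',(393,234),(97,492),(511,497)),('far l',(284,306),(45,445),(446,534)),('far r',(282,235),(86,440),(446,500))):
    print(n,tri([(w,W(*wv)),(a,C(*s)),(b,E_(*d))]), onz(w,W(*wv),.06))
for p in((420,297),(420,227)):print('tongue z.046',onz(w,W(*p),.046))
R=np.array([[np.cos(-.134),-np.sin(-.134)],[np.sin(-.134),np.cos(-.134)]])
q=[onz(w,W(*p),.06)[:2] for p in((394,304.5),(393,234),(284,306),(282,235))]
m=np.mean(q,0);print('body mid',m,'blank centre',m+R@[.006,0])
print(np.degrees([np.arctan2(*(q[0]-q[2])[::-1]),np.arctan2(*(q[1]-q[3])[::-1])]))
E
```

```text
near l (array([ 0.5400482 , -0.26118708,  0.05780765]), [np.float64(0.0016232877120868335), np.float64(0.0017798520599055297), np.float64(0.001574746056386901)]) [ 0.54159899 -0.26033099  0.06      ]
near r (array([ 0.54516089, -0.23151677,  0.05830939]), [np.float64(0.0009480885569595539), np.float64(0.001713708158434748), np.float64(0.0023826878952422875)]) [ 0.54478504 -0.23028148  0.06      ]
far l (array([ 0.49292289, -0.25431616,  0.05802803]), [np.float64(0.002328683090848919), np.float64(0.0010064017333602747), np.float64(0.0018269066270795737)]) [ 0.49535034 -0.25462848  0.06      ]
far r (array([ 0.49819367, -0.22504839,  0.05667619]), [np.float64(0.0008420453906691759), np.float64(0.00026252663958590845), np.float64(0.0007346180247135252)]) [ 0.49943264 -0.22445347  0.06      ]
tongue z.046 [ 0.55377751 -0.26257766  0.046     ]
tongue z.046 [ 0.55718643 -0.23150504  0.046     ]
body mid [ 0.52029176 -0.24242361] blank centre [ 0.52623797 -0.2432252 ]
[-7.02916275 -7.32265877]
```

Call:
move_arm(moves=[0.0015,-0.0005,-0.04,0,0.085,0.0015,-0.0005,-0.08,0,0.085,0.0015,-0.0005,-0.12,0,0.085,0.0015,-0.0005,-0.15,0,0.085,0.0015,-0.0005,-0.17,0,0.085,0.0015,-0.0005,-0.1805,0,0.085,0.0015,-0.0005,-0.1805,0,0.085,0.0015,-0.0005,-0.1805,0,0.085])

```text
clock: 6.97
tcp_pos: [0.5267, -0.2415, 0.0381]
orientation: [-0.0, 0.752, 0.659, 0.0]
wrist_force: [0.1, 0.2, 0.8]
finger_gap: 0.085
grip_force: 0.0
```

Call:
move_arm(moves=[0,0,0,0,0.05,0,0,0,0,0.05,0,0,0,0,0.05,0,0,0,0,0.05,0,0,0,0,0.05,0,0,0,0,0.05], newtons=50)

```text
clock: 7.47
tcp_pos: [0.5276, -0.2431, 0.0401]
orientation: [0.002, 0.753, 0.658, 0.001]
wrist_force: [-2.1, 1.2, 6.0]
finger_gap: 0.0571
grip_force: 53.8
```

Call:
move_arm(moves=[0,0,0.01,0,0.05,0,0,0.03,0,0.05,0,0,0.06,0,0.05,0,0,0.09,0,0.05,0,0.01,0.11,0,0.05,0,0.03,0.12,0.1,0.05,-0.001,0.06,0.12,0.22,0.05,-0.001,0.09,0.12,0.34,0.05,-0.002,0.12,0.12,0.46,0.05,-0.003,0.15,0.12,0.58,0.05,-0.004,0.18,0.12,0.7,0.05,-0.005,0.21,0.12,0.82,0.05])

```text
clock: 8.47
tcp_pos: [0.5213, -0.0312, 0.1591]
orientation: [0.001, 0.426, 0.905, 0.0]
wrist_force: [0.3, 0.7, -1.0]
finger_gap: 0.0565
grip_force: 53.7
```

Call:
move_arm(moves=[0,0.02,0,0.12,0.05,-0.001,0.04,0,0.24,0.05,-0.001,0.06,0,0.36,0.05,-0.001,0.073,0,0.48,0.05,-0.001,0.073,0,0.6,0.05,-0.001,0.073,0,0.72,0.05,-0.001,0.073,0,0.84,0.05,-0.001,0.073,0,0.95,0.05,-0.001,0.073,0,1.028,0.05,-0.001,0.073,-0.03,1.028,0.05,-0.001,0.073,-0.06,1.028,0.05,-0.001,0.073,-0.09,1.028,0.05])

```text
clock: 9.47
tcp_pos: [0.5215, 0.0405, 0.0687]
orientation: [0.002, -0.072, 0.997, -0.0]
wrist_force: [0.0, -0.7, -1.4]
finger_gap: 0.0567
grip_force: 53.8
```

```bash
python3 - <<'E'
from h import *
s=env.get_state();print(s['tcp_pos'],s['orientation'],s['joint_pos'],s['wrist_force'],s['clock'])
b=snap('side','d4');a=snap('scene','s4'); 
crop('d4',235,120,355,240,5,'p');crop('s4',230,170,330,250,4,'q')
cv=np.zeros((600,1000,3),np.uint8);cv[:,:600]=cv2.imread('pics/p.png');cv[:320,600:]=cv2.imread('pics/q.png')
cv2.imwrite('pics/pq.png',cv2.resize(cv,(800,480)))
E
```

```text
[0.52153583 0.04047578 0.06866915] [ 1.84336113e-03 -7.15322913e-02  9.97436553e-01 -2.35473603e-04] [-7.61255907e-02  3.28303194e-01 -3.75596135e-01  8.63181109e-01
  7.68026071e-05 -2.19312567e-01] [ 0.01880972 -0.71732602 -1.35345972] 9.4667
```

View pics/pq.png

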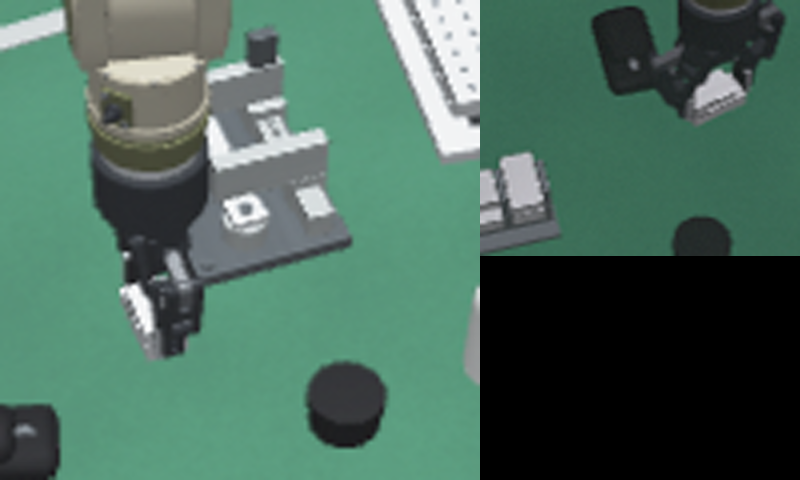

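The blank is held but has rolled about its long axis. Pressing it gently on the bench should level it, so I'll lower it in steps and watch the force.

Call:
move_arm(moves=[0,0,-0.012,0,0.05,0,0,-0.024,0,0.05,0,0,-0.034,0,0.05,0,0,-0.04,0,0.05,0,0,-0.044,0,0.05,0,0,-0.048,0,0.05,0,0,-0.05,0,0.05,0,0,-0.05,0,0.05])

```text
clock: 10.23
tcp_pos: [0.5204, 0.0406, 0.0178]
orientation: [-0.0, -0.072, 0.997, 0.0]
wrist_force: [-0.4, -0.3, -2.0]
finger_gap: 0.0566
grip_force: 54.2
```

Call:
move_arm(moves=[0,0,-0.001,0,0.05,0,0,-0.002,0,0.05,0,0,-0.003,0,0.05,0,0,-0.004,0,0.05,0,0,-0.005,0,0.05,0,0,-0.006,0,0.05,0,0,-0.006,0,0.05])

```text
clock: 10.82
tcp_pos: [0.5202, 0.0406, 0.0116]
orientation: [-0.0, -0.072, 0.997, 0.0]
wrist_force: [-0.2, 0.3, -1.2]
finger_gap: 0.0572
grip_force: 54.2
```

```bash
python3 - <<'E'
from h import *
b=snap('side','d5');a=snap('scene','s5'); 
crop('d5',245,150,325,230,7,'p');crop('s5',270,170,330,220,7,'q')
cv=np.zeros((560,980,3),np.uint8);cv[:,:560]=cv2.imread('pics/p.png');cv[:350,560:]=cv2.imread('pics/q.png')
cv2.imwrite('pics/pq5.png',cv2.resize(cv,(800,457)))
E
```

```text
(no output)
```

View pics/pq5.png

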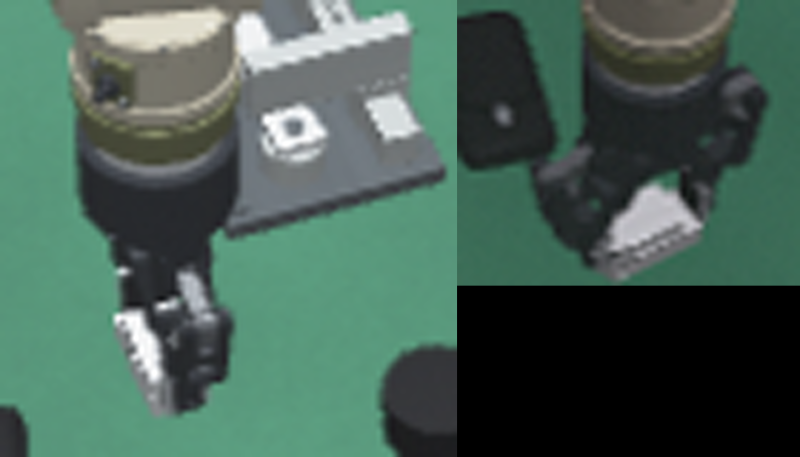

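Call:
move_arm(moves=[0,0,-0.001,0,0.05,0,0,-0.001,0,0.062,0,0,-0.001,0,0.08,0,0,-0.001,0,0.08,0,0,-0.001,0,0.08,0,0,0.03,0,0.08,0,0,0.07,0,0.08,0,0,0.11,0,0.08,0,0,0.15,0,0.08,0,0,0.19,0,0.08,0,0,0.19,0,0.08,0,0,0.19,0,0.08])

```text
clock: 11.92
tcp_pos: [0.5224, 0.0405, 0.2051]
orientation: [0.003, -0.072, 0.997, -0.0]
wrist_force: [-0.3, -0.4, -0.7]
finger_gap: 0.0799
grip_force: 0.0
```

```bash
python3 - <<'E'
from h import *
s=env.get_state();print(s['tcp_pos'],s['orientation'],s['clock'])
w=snap('wrist','w6');snap('side','d6');snap('scene','s6')
crop('w6',160,100,400,300,3,'p');crop('d6',245,150,325,230,5,'r')
cv=np.zeros((600,1120,3),np.uint8);cv[:,:720]=cv2.imread('pics/p.png');cv[:400,720:]=cv2.imread('pics/r.png')
cv2.imwrite('pics/v6.png',cv2.resize(cv,(800,429)))
E
```

```text
[0.52240056 0.04045954 0.20514158] [ 3.37397872e-03 -7.15526317e-02  9.97431013e-01 -4.59671479e-04] 11.9167
```

View pics/v6.png

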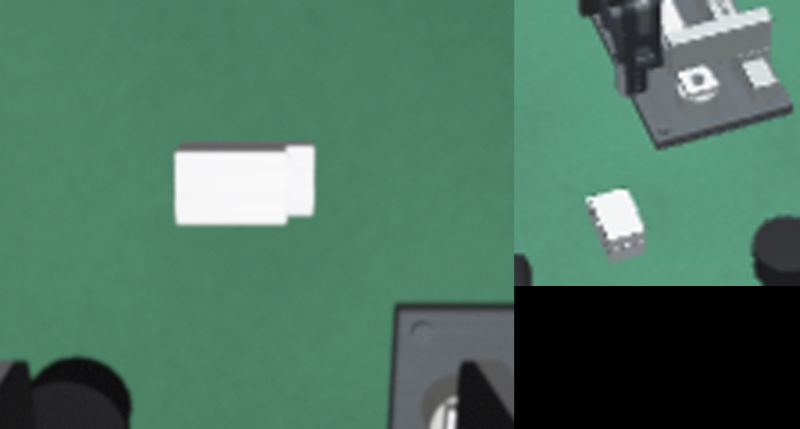

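It now lies flat: body top (175,150)–(288,224) in the view, tongue to the right, towards the caliper.

```bash
python3 - <<'E'
from h import *
w=load('w6')
W=lambda x,y:(x/2.143+160-.3,y/2.143+100-.3)
q=[onz(w,W(*p),.03)[:2] for p in((175,150),(287.5,149),(288,224),(175.5,225))]
q=np.array(q);print(q);m=q.mean(0)
d=q[1]-q[0]+q[2]-q[3];th=np.arctan2(d[1],d[0]);print('len',np.hypot(*d)/2,'wid',np.hypot(*(q[3]-q[0])),'dir',np.degrees(th),'bodymid',m,'centre',m+.006*np.array([np.cos(th),np.sin(th)]))
t=[onz(w,W(*p),.016)[:2] for p in((314.5,145),(314.5,216))];print('tongue end',np.mean(t,0))
E
```

```text
[[0.50846411 0.00896657]
 [0.5015179  0.05406431]
 [0.53258427 0.05926763]
 [0.5397525  0.01288704]]
len 0.04628040124452483 wid 0.0315330587419695 dir 98.77115141172521 bodymid [0.52057969 0.03379639] centre [0.51966477 0.03972622]
tongue end [0.5157224  0.06879869]
```

Call:
move_arm(moves=[0,-0.004,0,-0.12,0.06,0,-0.004,0,-0.24,0.06,0,-0.004,0,-0.36,0.06,0,-0.004,0,-0.48,0.06,0,-0.004,0,-0.6,0.06,0,-0.004,0,-0.72,0.06,0,-0.004,-0.02,-0.84,0.06,0,-0.004,-0.05,-0.96,0.06,0,-0.004,-0.08,-1.08,0.06,0,-0.004,-0.1,-1.2,0.06,0,-0.004,-0.11,-1.32,0.06,0,-0.004,-0.11,-1.44,0.06])

```text
clock: 13.07
tcp_pos: [0.5163, 0.0369, 0.0868]
orientation: [-0.004, 0.606, 0.795, -0.003]
wrist_force: [-0.2, -0.6, -0.8]
finger_gap: 0.0602
grip_force: 0.0
```

Call:
move_arm(moves=[0,0,0,-0.126,0.06,0,0,-0.03,-0.126,0.06,0,0,-0.06,-0.126,0.06,0,0,-0.072,-0.126,0.06,0,0,-0.079,-0.126,0.06,0,0,-0.079,-0.126,0.06,0,0,-0.079,-0.126,0.02,0,0,-0.079,-0.126,0.02,0,0,-0.079,-0.126,0.02,0,0,-0.079,-0.126,0.02,0,0,-0.079,-0.126,0.02,0,0,-0.079,-0.126,0.02], newtons=40)

```text
clock: 14.07
tcp_pos: [0.5214, 0.0365, 0.0139]
orientation: [0.001, 0.653, 0.757, 0.001]
wrist_force: [0.2, 0.2, 5.5]
finger_gap: 0.0291
grip_force: 40.7
```

Call:
move_arm(moves=[0,0,0.02,0,0.02,0,0,0.05,0,0.02,0,0,0.08,0,0.02,0.01,0.02,0.1,0,0.02,0.025,0.05,0.1,0,0.02,0.04,0.08,0.1,0,0.02,0.055,0.11,0.1,0,0.02,0.07,0.14,0.1,0,0.02,0.08,0.165,0.1,0,0.02,0.0847,0.1725,0.1,0,0.02,0.0847,0.1725,0.1,0,0.02,0.0847,0.1725,0.1,0,0.02])

```text
clock: 15.07
tcp_pos: [0.6043, 0.2088, 0.1121]
orientation: [-0.0, 0.653, 0.758, -0.001]
wrist_force: [-1.4, -0.3, -1.1]
finger_gap: 0.0293
grip_force: 40.0
```

```bash
python3 - <<'E'
from h import *
s=env.get_state();print(s['tcp_pos'],s['orientation'],s['clock'])
w=snap('wrist','w7')
y=np.radians(8.2);R=np.array([[np.cos(y),-np.sin(y)],[np.sin(y),np.cos(y)]]);G=np.array([.6037,.2192])
b=s['tcp_pos'][2]-.0139
for n,p,z in(('tongue end top',(0,.022),b+.016),('post',(0,.085),.08),('tab',(.054,.043),.108)):print(n,proj(w,[[*(G+R@p),z]]))
E
```

```text
[0.6043305  0.20883524 0.11214811] [-2.88983802e-04  6.52636701e-01  7.57670478e-01 -8.36393184e-04] 15.0667
tongue end top [[276.75228438 209.13057666]]
post [[277.39820801  45.51165588]]
tab [[417.43112157 153.02540813]]
```

View pics/w7.png

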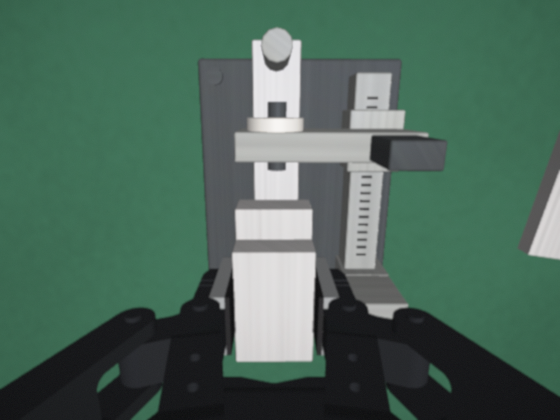

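The wrist view shows the blank in line with the rest: tongue end top at (274,209) against (277,209) expected, and the post at (277,45) as predicted. Lowering.

Call:
move_arm(moves=[0,0,-0.015,0,0.02,0,0,-0.03,0,0.02,0,0,-0.042,0,0.02,0,0,-0.05,0,0.02,0,0,-0.054,0,0.02,0,0,-0.057,0,0.02,0,0,-0.0585,0,0.02,0,0,-0.0585,0,0.02])

```text
clock: 15.78
tcp_pos: [0.6053, 0.2088, 0.0546]
orientation: [0.0, 0.653, 0.757, 0.0]
wrist_force: [-0.7, -0.3, -0.8]
finger_gap: 0.0294
grip_force: 40.0
```

Call:
move_arm(moves=[0,0,-0.001,0,0.02,0,0,-0.001,0,0.02,0,0,-0.001,0,0.034,0,0,-0.001,0,0.042,0,0,-0.001,0,0.042,0,0,-0.001,0,0.042,0,0,0.02,0,0.042,0,0,0.05,0,0.042,0,0,0.08,0,0.042,0,0,0.1,0,0.042,0,0,0.1,0,0.042,0,0,0.1,0,0.042])

```text
clock: 16.78
tcp_pos: [0.6062, 0.2094, 0.1561]
orientation: [0.001, 0.653, 0.757, 0.002]
wrist_force: [-0.3, -0.5, 0.5]
finger_gap: 0.0423
grip_force: 0.0
```

```bash
python3 - <<'E'
from h import *
s=env.get_state();print(s['tcp_pos'],s['clock'])
w=snap('wrist','w8');
y=np.radians(8.2);R=np.array([[np.cos(y),-np.sin(y)],[np.sin(y),np.cos(y)]]);G=np.array([.6037,.2192])
for n,p,z in(('tongue end top',(0,.022),.056),('body edge',(0,.010),.07),('tab jaw0',(.054,.045),.108),('tab jaw.004',(.054,.041),.108),('tab corner',(.043,.039),.108)):print(n,proj(w,[[*(G+R@p),z]]))
E
```

```text
[0.6061852  0.20937911 0.15608942] 16.7833
tongue end top [[271.94062742 167.76817793]]
body edge [[271.85617187 190.23642934]]
tab jaw0 [[379.65079997 139.01394089]]
tab jaw.004 [[378.96295401 147.07147525]]
tab corner [[356.93378996 150.96057447]]
```

View pics/w8.png

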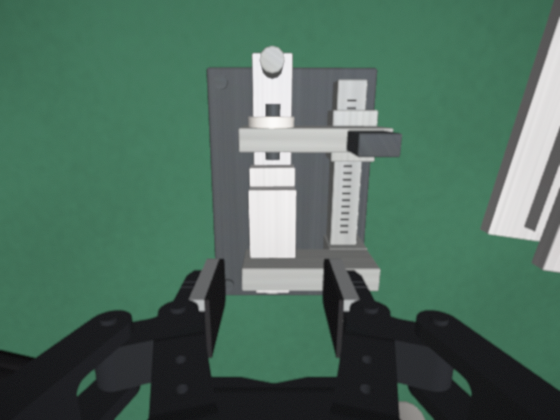

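Call:
move_arm(moves=[0.005,0.007,0.03,0.12,0.05,0.012,0.015,0.03,0.24,0.05,0.02,0.025,0.03,0.36,0.05,0.028,0.035,0.03,0.48,0.05,0.036,0.047,0.03,0.6,0.05,0.042,0.055,0.03,0.72,0.05,0.0461,0.0605,0.03,0.84,0.05,0.0461,0.0605,0.03,0.96,0.05,0.0461,0.0605,0.03,1.08,0.05,0.0461,0.0605,0.03,1.2,0.05,0.0461,0.0605,0.03,1.32,0.05,0.0461,0.0605,0.03,1.44,0.05])

```text
clock: 17.83
tcp_pos: [0.6501, 0.2694, 0.1817]
orientation: [-0.002, -0.012, 1.0, -0.001]
wrist_force: [0.7, 0.2, -0.6]
finger_gap: 0.0499
grip_force: 0.0
```

Call:
move_arm(moves=[0,0,0,0.127,0.05,0,0,-0.03,0.127,0.05,0,0,-0.06,0.127,0.05,0,0,-0.08,0.127,0.05,0,0,-0.09,0.127,0.05,0,0,-0.093,0.127,0.05,0,0,-0.093,0.127,0.05,0,0,-0.093,0.127,0.05])

```text
clock: 18.5
tcp_pos: [0.6517, 0.2697, 0.0921]
orientation: [0.0, -0.072, 0.997, 0.0]
wrist_force: [0.8, -0.2, 1.9]
finger_gap: 0.0501
grip_force: 0.0
```

Pinch the tab.

Call:
move_arm(moves=[0,0,0,0,0.025,0,0,0,0,0.015,0,0,0,0,0,0,0,0,0,0,0,0,0,0,0,0,0,0,0,0,0,0,0,0,0], newtons=50)

```text
clock: 19.08
tcp_pos: [0.652, 0.2696, 0.0929]
orientation: [0.001, -0.072, 0.997, 0.0]
wrist_force: [-0.4, -0.4, 6.3]
finger_gap: 0.0111
grip_force: 50.2
```

```bash
cat > g.py <<'E'
from h import *
y=np.radians(8.2);R=np.array([[np.cos(y),-np.sin(y)],[np.sin(y),np.cos(y)]]);G=np.array([.6037,.2192])
s=env.get_state();g=R.T@(np.array(s['tcp_pos'][:2])-G);f=R.T@np.array(s['wrist_force'][:2])
print('tcp gauge',g,'jaw est',.045-g[1],'force gauge',f,s['wrist_force'][2],s['tcp_pos'])
E
python3 g.py
```

```text
tcp gauge [0.05496414 0.04298819] jaw est 0.0020118139519869904 force gauge [-0.45152076 -0.29406894] 6.264669599227477 [0.65197084 0.26958816 0.09287535]
```

Call:
move_arm(moves=[0.0003,-0.002,0,0,0,0.0006,-0.004,0,0,0,0.0009,-0.006,0,0,0,0.0011,-0.008,0,0,0,0.0011,-0.008,0,0,0])

```text
clock: 19.5
tcp_pos: [0.6527, 0.2648, 0.0929]
orientation: [0.001, -0.073, 0.997, 0.003]
wrist_force: [-1.1, 8.3, 5.2]
finger_gap: 0.011
grip_force: 50.1
```

```bash
python3 g.py
```

```text
tcp gauge [0.05497811 0.03818388] jaw est 0.006816119085533583 force gauge [0.05097314 8.37155783] 5.1808363590236555 [0.6526699  0.26483497 0.09286685]
```

Call:
move_arm(moves=[0.0002,-0.0015,0,0,0,0.0004,-0.003,0,0,0,0.0006,-0.004,0,0,0,0.0006,-0.004,0,0,0,0.0006,-0.004,0,0,0])

```text
clock: 19.92
tcp_pos: [0.6532, 0.2613, 0.0929]
orientation: [0.001, -0.073, 0.997, 0.003]
wrist_force: [-1.6, 9.1, 4.0]
finger_gap: 0.0111
grip_force: 50.1
```

```bash
python3 g.py
```

```text
tcp gauge [0.05496294 0.03465023] jaw est 0.010349771746576732 force gauge [-0.27072821  9.19563986] 3.968131656319147 [0.65315889 0.26133528 0.09286321]
```

Call:
move_arm(moves=[0.0001,-0.001,0,0,0,0.0003,-0.002,0,0,0,0.0003,-0.002,0,0,0,0.0003,-0.002,0,0,0])

```text
clock: 20.25
tcp_pos: [0.6534, 0.2598, 0.0929]
orientation: [0.001, -0.073, 0.997, 0.004]
wrist_force: [0.2, 11.3, 4.7]
finger_gap: 0.0109
grip_force: 50.1
```

```bash
python3 g.py
```

```text
tcp gauge [0.05495056 0.03308146] jaw est 0.011918539897747472 force gauge [ 1.78283389 11.13807136] 4.717430509794569 [0.65337038 0.25978078 0.092865  ]
```

Call:
move_arm(moves=[0.0001,-0.001,0,0,0,0.0003,-0.002,0,0,0,0.0004,-0.003,0,0,0,0.0004,-0.003,0,0,0,0.0004,-0.003,0,0,0])

```text
clock: 20.67
tcp_pos: [0.6538, 0.2574, 0.0929]
orientation: [0.001, -0.074, 0.997, 0.004]
wrist_force: [-1.2, 13.7, 5.0]
finger_gap: 0.0112
grip_force: 50.1
```

```bash
python3 g.py
```

```text
tcp gauge [0.05499256 0.03070359] jaw est 0.014296412365503094 force gauge [ 0.79936103 13.71061337] 4.971996962785332 [0.65375111 0.25743321 0.0928883 ]
```

Call:
move_arm(moves=[0.0001,-0.001,0,0,0,0.0003,-0.002,0,0,0,0.0003,-0.002,0,0,0,0.0003,-0.002,0,0,0])

```text
clock: 21.0
tcp_pos: [0.654, 0.2559, 0.0929]
orientation: [0.001, -0.074, 0.997, 0.004]
wrist_force: [-2.3, 14.8, 3.5]
finger_gap: 0.0108
grip_force: 50.1
```

```bash
python3 g.py; python3 - <<'E'
from h import *
w=snap('wrist','w9')
E
```

```text
tcp gauge [0.05497836 0.02912261] jaw est 0.015877392676717006 force gauge [-0.20779541 14.98746612] 3.531055705978397 [0.65396255 0.25586637 0.09285241]
```

Call:
move_arm(moves=[-0.0001,0.001,0,0,0,-0.0003,0.002,0,0,0,-0.0005,0.0035,0,0,0,-0.0006,0.0045,0,0,0,-0.0006,0.0045,0,0,0])

```text
clock: 21.47
tcp_pos: [0.654, 0.256, 0.0928]
orientation: [0.001, -0.072, 0.997, 0.001]
wrist_force: [-0.6, 1.6, 6.2]
finger_gap: 0.0109
grip_force: 50.3
```

```bash
python3 g.py
```

```text
tcp gauge [0.05499687 0.02925925] jaw est 0.015740749999763128 force gauge [-0.40277985  1.65557789] 6.249848995393254 [0.65396138 0.25600426 0.09281789]
```

Jaw held and the arm is unloaded. Release and lift.

Call:
move_arm(moves=[0,0,0,0,0.02,0,0,0,0,0.035,0,0,0,0,0.05,0,0,0,0,0.05,0,0,0.02,0,0.05,0,0,0.05,0,0.05,0,0,0.09,0,0.05,0,0,0.12,0,0.05,-0.03,0,0.13,0,0.05,-0.05,0,0.13,0,0.05,-0.05,0,0.13,0,0.05,-0.05,0,0.13,0,0.05])

```text
clock: 22.47
tcp_pos: [0.6026, 0.2552, 0.2218]
orientation: [0.0, -0.072, 0.997, 0.0]
wrist_force: [0.4, 0.7, -0.0]
finger_gap: 0.0501
grip_force: 0.0
```

```bash
python3 - <<'E'
from h import *
s=env.get_state();print(s['tcp_pos'],s['clock'])
w=snap('wrist','w10')
y=np.radians(8.2);R=np.array([[np.cos(y),-np.sin(y)],[np.sin(y),np.cos(y)]]);G=np.array([.6037,.2192])
for n,p,z in(('tongue end top',(0,.018),.056),('anvil face jaw .016',(0,.022),.049),('jawface top@.016',(0,.022),.078),('fixed',(0,-.04),.078),('tab',(.054,.029),.108),('post',(0,.085),.08)):print(n,proj(w,[[*(G+R@p),z]]))
crop('w10',160,40,440,250,2.8,'w10c')
E
```

```text
[0.60257049 0.25517002 0.22179666] 22.4667
tongue end top [[253.91790962 189.30381401]]
anvil face jaw .016 [[258.91981299 187.59084362]]
jawface top@.016 [[257.44445673 195.25326639]]
fixed [[179.71373109 195.09793969]]
tab [[265.67066709 273.74172483]]
post [[336.87041401 195.99612817]]
```

View pics/w10.png

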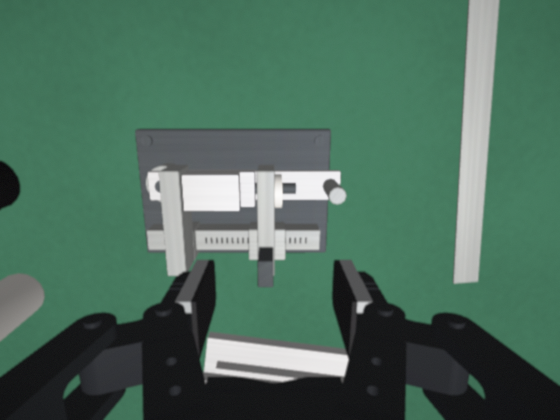

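The view shows the blank between the fixed jaw (edge x≈181) and the sliding jaw (edge x≈257). The tongue end is at x≈254, and the post is at (337,196) as predicted for a seated rest. Handing in.

```bash
python3 -c "
from workcell import env
print(env.hand_in())"
```

```text
the job is handed in; nothing more can be done
None
```

I handed the job in at about 22.5 s of the 72 s, and no verdict came back. The rest is on its stop and the blank is held against the fixed jaw, tongue to the sliding jaw. The jaw is at about 0.016, so the anvil should be about half pressed. That is inferred from the jaw position and push force, since the anvil and fixed-jaw force were not measured directly.

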